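# Index the gauge carousel to its empty nest

### The arm

A 7-joint arm with a two-finger parallel gripper is mounted at the origin on a cart in front of the work surface, level with it; the furniture and walls round the work are solid. World frame = base frame: x ahead of the robot, y to its left, z up, the work surface at z = 0. Lengths are in m, angles in rad, forces in N, time in s.
With the tool pointing down it reaches from about 0.4 to 0.85 m from the base axis. Payload 10.4 kg.
Tool frame: the origin (TCP) lies at the very end of the fingers, on their centre line; the grasp point (between the pads) lies 19 mm behind it; z points along the fingers, y is the line along which they close (so a half turn about z gives the same grasp; the last joint's range is limited). The gripper opens to 85 mm and grips with 20 to 120 N. Pads are 22 mm wide; open, the fingers measure 114 mm over their backs; the gripper's body (76 mm by 85 mm) begins 54 mm behind the grasp point. The pads swing forward as they close: fully open they stand 13 mm farther back than shut.
Start: joints at [1.159, 0.332, -0.065, 1.46, 0.022, 1.35, -0.088], TCP at [0.237, -0.578, 0.231] pointing down, gripper open.
Joint ranges: [-2.6, 2.6], [-0.5, 2.12], [-1.47, 1.34], [0.16, 2.42], [-1.27, 4.41], [0.06, 2.06], [-2.6, 2.6]. Speed limits (rad/s): [2.22, 2.22, 2.79, 2.79, 3.14, 3.14, 3.14].

### API

Orientations are given as a rotation vector (axis times angle).
In Python, from bench import manip gives the robot as it stands.
- The arm moves only by the tool apply_moves, never from a script. Its argument "moves" is a list of rows, each a list of 2 entries, a list of its own where there are three numbers: the shift along the world's x, y, z in units of 50 mm (1.0 is 50 mm), then the turn about the world's z in units of 8 degrees (1.0 is 8 degrees). A call has 1 to 20 rows; each row is the pose to reach, as a shift and turn from the pose commanded when the call began; what a row does not reach only later rows make up. A row lasts 1/10 s, in which the tool goes at most 50 mm and 8.59 degrees, less where a joint would pass 70% of its speed; a pose out of reach is approached as far as the arm can. A call with a gripper value outside its range is refused whole. "jaw" is the finger opening in mm, from 0 to 85.4, set as the call begins (left out, the last holds). The fingers move at their own pace and stop on an object; "squeeze" is the grip in N (left out, the last holds). Time passes only in rows, so rows that repeat a pose let the fingers close. It gives the time, the measured TCP pose, the force, the opening and the grip force at its end, in the units of the state.
- manip.get_obs(): the state, without advancing time (a new reading comes with each control period).
- manip.grab_frame(name): name is "side" or "top" or "wrist"; returns the picture (420x560x3 uint8, blue, green, red); there is no depth.
- manip.camera_params(name): a dict with "camera_matrix" (3x3 intrinsics, pixels), "rvec" (rotation vector, rad) and "tvec" (3), from world to camera coordinates, as OpenCV has them; the wrist camera has in their place "hand_eye" (4x4, takes a point from camera to tool coordinates, whose origin is the TCP and whose axes are the flange's). Camera axes: x right, y down, z forward; pixel columns grow to the right and rows downward; lengths in m; the calibration is good to about 2 mm. A picture is of the moment at which its call begins: read the wrist's pose just before it. camera_params takes no time and is no camera call.
- manip.close_job(): hands the job in; it is judged then, once.
The state is a dict: "t": time; "joint_positions": joint angles; "qvel": joint speeds; "effort": joint torques, N m; "ee_pos": TCP position; "eef_rot": TCP orientation; "wrist_force": force on the tool from outside, world axes, zero at the start; "ft_torque": the same for the moment, N m; "opening": opening from 0.0 (shut) to 1.0 (fully open); "finger_force": force on a finger pad.
Only numpy, scipy, OpenCV 4.12 (cv2) and the standard library are available. Lean on these libraries where they do the work, as an engineer would, in place of code of your own. Each camera call takes 0.05 s, during which the arm holds its last target. There are 200 camera calls.

### The job

Turn the bench carousel by pushing one of its upright posts until its empty nest, the one without a gauge box, stands right at the fixed pointer beside the rim, ready to be loaded. Turn it gently; both gauge boxes must stay lying in their nests.

Things in the scene. Friction and masses are not known exactly. Their poses are not given: they have to be found in the camera images.
- carousel: Pale metal disc, diameter 280, top 28 mm above bench; turns freely both ways, friction 0.2 N m stops it. Origin: on its axis at bench height; z up, x through the EMPTY nest. 3 nests (black rims 50 x 60, 8 high), centres 92 from the axis at 0 (empty), +120, -120 degrees (boxes). 3 bare upright steel posts, diameter 16, 105 from the axis at 60, 180, -60 degrees, tops 78 mm above bench.
- index_point (a point): The index mark: point on the rim circle, 140 mm from the carousel's axis and 28 mm above the bench, in front of the fixed pointer. The pointer is a level steel cone aimed at the axis; its tip ends 5 mm outside the rim. It sits on a grey block 178 to 200 mm from the axis, at most 37 mm high, and does not turn.
- box_a: Small flat red pin-gauge box, 36 x 46 x 16 mm, 0.055 kg, lying loose in the nest at +120 degrees on the carousel (counter-clockwise of the empty nest, seen from above), riding along as it turns. Origin: centre of its underside; z up. Its top is 44 mm above the bench.
- box_b: Small flat red pin-gauge box, 36 x 46 x 16 mm, 0.055 kg, lying loose in the nest at -120 degrees on the carousel (clockwise of the empty nest, seen from above), riding along as it turns. Origin: centre of its underside; z up. Its top is 44 mm above the bench.
There are look-alikes about, which are no part of the job. What is shaped like the box_b but orange is not meant.

How it is judged:
At the end, for the whole second after the job is handed in: The index point is within 27 mm sideways of the line from the axis through the empty nest (about 11 degrees), on that nest's side; both boxes lie within 12 mm of their nest centres along the disc's x and y, less than 10 mm above it, tilted under 0.2 rad; the carousel is at rest (under 0.1 rad/s) (x of index_point in the frame of carousel above 0.1 m and y of index_point in the frame of carousel between -0.027 and 0.027 m and x of box_a in the frame of carousel between -0.058 and -0.034 m and y of box_a in the frame of carousel between 0.0677 and 0.0917 m and z of each of box_a, box_b in the frame of carousel below 0.038 m and angle between each of box_a, box_b's own z axis and vertical below 0.2 rad and x of box_b in the frame of carousel between -0.058 and -0.034 m and y of box_b in the frame of carousel between -0.0917 and -0.0677 m and angular speed of carousel below 0.1 rad/s); the robot touches nothing.
It fails at once if the carousel is spun fast (over 4 rad/s) (angular speed of carousel above 4 rad/s).
It also fails if it takes over 42 s, if anything falls off the work surface, if the arm or the gripper's body presses on something with over 40 N, if the wrist force passes 120 N, or if a joint passes its speed limit or range.

## Working session

There is one attempt and no reset: what is moved stays moved. The work goes in short steps, Python scripts to look and compute and a tool call to move; the robot and the scene stay as the last step left them, time stands still between calls to the robot, and variables do not carry over. Pictures are saved under pics/ and viewed, at most 10 in all, crops included, and the job is handed in when it is done.

Besides the shell and the picture viewer there is one more tool, called after "Request:" as name(argument=value, ...), one argument or row to a line, values as JSON. apply_moves: Moves the arm, as the interface text tells. Its arguments: {"type":"object","properties":{"moves":{"type":"array","items":{"type":"array"}},"jaw":{"type":"number"},"squeeze":{"type":"number"}},"required":["moves"]}

```bash
mkdir -p pics
python3 - <<'E'
from bench import manip
import cv2
for n in("top","side"):
    cv2.imwrite(f"pics/{n}0.png",manip.grab_frame(n))
o=manip.get_obs();print(o["t"],o["ee_pos"],o["eef_rot"])
E
```

```text
0.1 [ 0.23680669 -0.5780392   0.23061581] [-3.08121683e+00 -6.06712469e-01  4.83006491e-04]
```

View pics/top0.png

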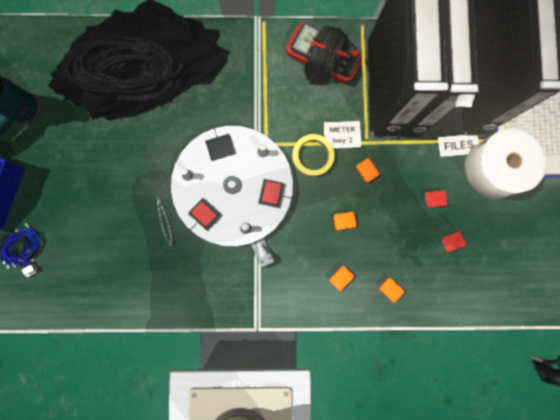

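View pics/side0.png

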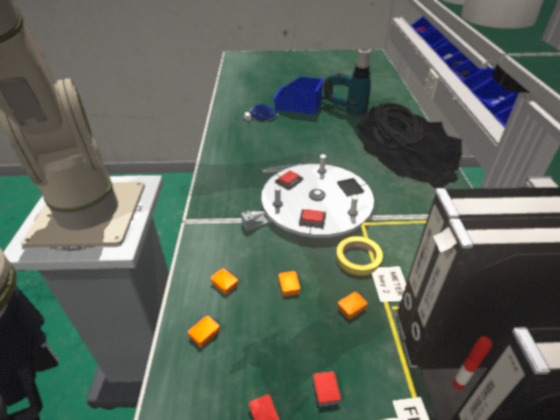

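Top view: the disc's axis is near (233,185) and the empty nest at (220,147). The boxes are at (271,193) and (205,214), and the pointer is at about (260,246). The post tops are near (262,153), (187,176) and (246,228). Next I convert these to world positions.

```bash
cat > h.py <<'E'
import numpy as np,cv2
from bench import manip
def unproj(n,uv,z):
    p=manip.camera_params(n);R=cv2.Rodrigues(np.array(p["rvec"],float))[0];t=np.array(p["tvec"],float).ravel()
    d=R.T@np.linalg.inv(p["camera_matrix"])@np.array([*uv,1.]);c=-R.T@t
    return (c+d*(z-c[2])/d[2])[:2]
E
python3 - <<'E'
from h import *
np.set_printoptions(precision=4,suppress=True)
im=cv2.imread("pics/top0.png")
pale=(im.min(2)>150).astype(np.uint8);pale[:, :165]=0;pale[:,300:]=0;pale[:120]=0;pale[250:]=0
k,l,s,c=cv2.connectedComponentsWithStats(cv2.morphologyEx(pale,cv2.MORPH_OPEN,np.ones((5,5))))
i=1+s[1:,4].argmax();pts=cv2.convexHull(np.argwhere(l==i)[:,::-1].astype(np.int32))
e=cv2.fitEllipse(pts);print(e)
c=unproj("top",e[0],.028);print("axis",c, "r",[np.linalg.norm(unproj("top",p[0],.028)-c).round(3) for p in pts[::6].astype(float)])
for nm,uv,z in[("empty",(220,147),.03),("a/b",(271,193),.044),("b",(205,214),.044),("ptr",(259,242),.03),("ptrblk",(265,258),.037)]:
    p=unproj("top",uv,z)-c;print(nm,p+c,np.hypot(*p),np.degrees(np.arctan2(p[1],p[0])))
x0=165;cv2.imwrite("pics/crop.png",cv2.resize(im[120:270,160:310],(600,600),interpolation=cv2.INTER_CUBIC))
E
```

```text
((231.72825622558594, 184.99684143066406), (120.68860626220703, 122.54048156738281), 44.583099365234375)
axis [0.571  0.0168] r [np.float64(0.14), np.float64(0.14), np.float64(0.14), np.float64(0.139), np.float64(0.14), np.float64(0.141), np.float64(0.141)]
empty [0.6597 0.0443] 0.09282035168985524 17.24864901233096
a/b [ 0.5501 -0.0733] 0.092502860629003 -103.09309671798415
b [0.5021 0.0754] 0.09047107385902783 139.65357937887606
ptr [ 0.4395 -0.0461] 0.14573449122578602 -154.44341250481463
ptrblk [ 0.4032 -0.0596] 0.18444150788405686 -155.51894858728167
```

View pics/crop.png

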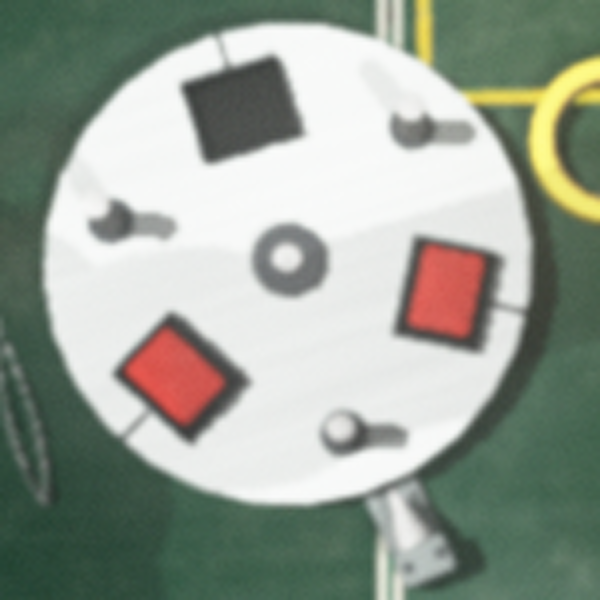

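The crop shows the posts at crop pixels (410,130), (110,220) and (345,430), midway between the nests as the task gives. The axis is (0.571, 0.017), the empty nest is at about 17.5° and the pointer at about -155°, so I need roughly 172° clockwise. I'll straddle the post at -42.5°, expected at (0.648, -0.054), with the jaws partly open.

Request:
apply_moves(
  moves=[
    [[8.2, 10.5, -0.6], 12.5],
    [[8.2, 10.5, -0.6], 12.5],
    [[8.2, 10.5, -0.6], 12.5],
    [[8.2, 10.5, -0.6], 12.5],
    [[8.2, 10.5, -0.6], 12.5],
    [[8.2, 10.5, -0.6], 12.5],
    [[8.2, 10.5, -0.6], 12.5],
    [[8.2, 10.5, -0.6], 12.5],
    [[8.2, 10.5, -0.6], 12.5],
    [[8.2, 10.5, -0.6], 12.5],
    [[8.2, 10.5, -0.6], 12.5],
    [[8.2, 10.5, -0.6], 12.5],
    [[8.2, 10.5, -0.6], 12.5],
    [[8.2, 10.5, -0.6], 12.5],
    [[8.2, 10.5, -0.6], 12.5],
    [[8.2, 10.5, -0.6], 12.5],
    [[8.2, 10.5, -0.6], 12.5],
    [[8.2, 10.5, -0.6], 12.5],
  ],
  jaw=42,
)

```text
t: 1.9
ee_pos: [0.6465, -0.0553, 0.2015]
eef_rot: [1.52, 2.749, -0.001]
wrist_force: [0.2, 0.1, 0.5]
opening: 0.491
finger_force: 0.0
```

Run:
```python
from h import *
from scipy.spatial.transform import Rotation as Ro
np.set_printoptions(precision=4,suppress=True)
o=manip.get_obs();im=manip.grab_frame("wrist");p=manip.camera_params("wrist")
R=Ro.from_rotvec(o["eef_rot"]).as_matrix();T=np.eye(4);T[:3,:3]=R;T[:3,3]=o["ee_pos"]
C=np.linalg.inv(T@np.array(p["hand_eye"]));K=np.array(p["camera_matrix"])
print(o["t"],o["ee_pos"],R[:,1],o["joint_positions"],o["wrist_force"])
np.save("C.npy",C)
for z,col in((.028,(255,0,0)),(.078,(0,255,0))):
    q=C@np.array([.571+.105*np.cos(np.radians(-42.5)),.0168+.105*np.sin(np.radians(-42.5)),z,1]);u=K@q[:3];u=u[:2]/u[2];print(z,u)
    cv2.circle(im,tuple(int(v) for v in u),4,col,-1)
cv2.imwrite("pics/w1.png",im)
```

```text
1.9 [ 0.6465 -0.0553  0.2015] [ 0.8468  0.5319 -0.0004] [ 0.4528  0.4676 -0.6047  1.4071  0.2667  1.3487  0.4009] [0.1594 0.0535 0.5297]
0.028 [278.9499 192.0905]
0.078 [279.2639 204.9818]
```

View pics/w1.png

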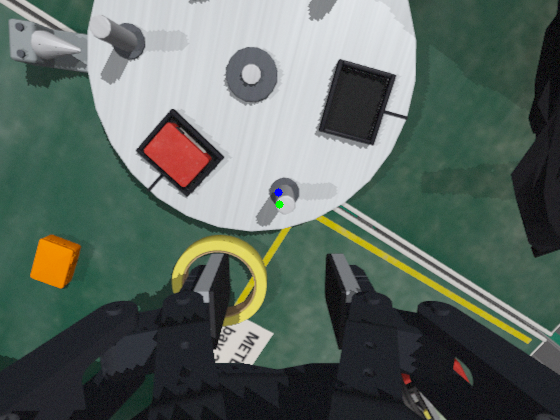

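The wrist view shows the post top at (286,203), 7 px from the prediction. The empty nest's rim is centred at about (357,102) and the pointer tip is at (82,48). I'll refine the angles from these.

Run:
```python
from h import *
C=np.load("C.npy");Ci=np.linalg.inv(C);K=np.array(manip.camera_params("wrist")["camera_matrix"])
a=np.array([.571,.0168])
for n,uv,z in(("post",(286,203),.078),("postbase",(284,192),.028),("nest",(357,102),.036),("box",(178,155),.044),("tip",(82,48),.03),("post2",(102,27),.078)):
    d=Ci[:3,:3]@np.linalg.inv(K)@np.array([*uv,1]);c=Ci[:3,3];p=(c+d*(z-c[2])/d[2])[:2];r=p-a
    print(n,p.round(4),np.hypot(*r).round(4),np.degrees(np.arctan2(r[1],r[0])).round(1))
def path(th0,dth,n,turn):  # units relative to call start
    for i in range(n+1):pass
```

```text
post [ 0.652 -0.05 ] 0.105 -39.5
postbase [ 0.6523 -0.0516] 0.1063 -40.1
nest [0.6621 0.048 ] 0.0963 18.9
box [ 0.5561 -0.0699] 0.0879 -99.7
tip [ 0.4447 -0.0374] 0.1375 -156.8
post2 [ 0.4766 -0.0119] 0.0987 -163.1
```

Descend around the post.

Request:
apply_moves(
  moves=[
    [[0.1, 0.05, -0.5], 0],
    [[0.1, 0.05, -1.0], 0],
    [[0.1, 0.05, -1.5], 0],
    [[0.1, 0.05, -2.0], 0],
    [[0.1, 0.05, -2.3], 0],
    [[0.1, 0.05, -2.6], 0],
    [[0.1, 0.05, -2.8], 0],
    [[0.1, 0.05, -3.0], 0],
    [[0.1, 0.05, -3.0], 0],
    [[0.1, 0.05, -3.0], 0],
  ],
)

```text
t: 2.95
ee_pos: [0.6523, -0.0508, 0.0518]
eef_rot: [1.516, 2.751, 0.001]
wrist_force: [0.5, 0.5, -0.1]
opening: 0.492
finger_force: 0.0
```

Run:
```python
import numpy as np
th=np.radians(-41-np.linspace(0,1,41)*174); p=np.c_[np.cos(th),np.sin(th)]*.105/.05
for s in(0,20):
  print([[ [float(v) for v in (p[s+i]-p[s]).round(2)],round(-.48*i,2)] for i in range(1,21)])
```

```text
[[[-0.11, -0.12], -0.48], [[-0.23, -0.22], -0.96], [[-0.35, -0.32], -1.44], [[-0.48, -0.41], -1.92], [[-0.62, -0.49], -2.4], [[-0.77, -0.56], -2.88], [[-0.92, -0.61], -3.36], [[-1.07, -0.66], -3.84], [[-1.23, -0.69], -4.32], [[-1.38, -0.71], -4.8], [[-1.54, -0.72], -5.28], [[-1.7, -0.72], -5.76], [[-1.86, -0.7], -6.24], [[-2.02, -0.68], -6.72], [[-2.17, -0.64], -7.2], [[-2.32, -0.59], -7.68], [[-2.47, -0.53], -8.16], [[-2.61, -0.45], -8.64], [[-2.75, -0.37], -9.12], [[-2.88, -0.28], -9.6]]
[[[-0.12, 0.1], -0.48], [[-0.24, 0.21], -0.96], [[-0.34, 0.33], -1.44], [[-0.44, 0.46], -1.92], [[-0.52, 0.6], -2.4], [[-0.6, 0.74], -2.88], [[-0.66, 0.88], -3.36], [[-0.71, 1.03], -3.84], [[-0.75, 1.19], -4.32], [[-0.78, 1.34], -4.8], [[-0.8, 1.5], -5.28], [[-0.81, 1.66], -5.76], [[-0.8, 1.82], -6.24], [[-0.78, 1.98], -6.72], [[-0.75, 2.14], -7.2], [[-0.71, 2.29], -7.68], [[-0.65, 2.44], -8.16], [[-0.59, 2.59], -8.64], [[-0.51, 2.73], -9.12], [[-0.43, 2.86], -9.6]]
```

Request:
apply_moves(
  moves=[
    [[-0.11, -0.12], -0.48],
    [[-0.23, -0.22], -0.96],
  ],
)

```text
invalid input
```

Request:
apply_moves(
  moves=[
    [[-0.11, -0.12, 0], -0.5],
    [[-0.23, -0.22, 0], -1.0],
    [[-0.35, -0.32, 0], -1.4],
    [[-0.48, -0.41, 0], -1.9],
    [[-0.62, -0.49, 0], -2.4],
    [[-0.77, -0.56, 0], -2.9],
    [[-0.92, -0.61, 0], -3.4],
    [[-1.07, -0.66, 0], -3.8],
    [[-1.23, -0.69, 0], -4.3],
    [[-1.38, -0.71, 0], -4.8],
    [[-1.54, -0.72, 0], -5.3],
    [[-1.7, -0.72, 0], -5.8],
    [[-1.86, -0.7, 0], -6.2],
    [[-2.02, -0.68, 0], -6.7],
    [[-2.17, -0.64, 0], -7.2],
    [[-2.32, -0.59, 0], -7.7],
    [[-2.47, -0.53, 0], -8.2],
    [[-2.61, -0.45, 0], -8.6],
    [[-2.75, -0.37, 0], -9.1],
    [[-2.88, -0.28, 0], -9.6],
  ],
)

```text
t: 4.95
ee_pos: [0.5088, -0.0655, 0.0526]
eef_rot: [2.898, 1.209, 0.003]
wrist_force: [1.6, -2.1, 0.1]
opening: 0.49
finger_force: 1.3
```

Request:
apply_moves(
  moves=[
    [[-0.12, 0.1, 0], -0.5],
    [[-0.24, 0.21, 0], -1.0],
    [[-0.34, 0.33, 0], -1.4],
    [[-0.44, 0.46, 0], -1.9],
    [[-0.52, 0.6, 0], -2.4],
    [[-0.6, 0.74, 0], -2.9],
    [[-0.66, 0.88, 0], -3.4],
    [[-0.71, 1.03, 0], -3.8],
    [[-0.75, 1.19, 0], -4.3],
    [[-0.78, 1.34, 0], -4.8],
    [[-0.8, 1.5, 0], -5.3],
    [[-0.81, 1.66, 0], -5.8],
    [[-0.8, 1.82, 0], -6.2],
    [[-0.78, 1.98, 0], -6.7],
    [[-0.75, 2.14, 0], -7.2],
    [[-0.71, 2.29, 0], -7.7],
    [[-0.65, 2.44, 0], -8.2],
    [[-0.59, 2.59, 0], -8.6],
    [[-0.51, 2.73, 0], -9.1],
    [[-0.43, 2.86, 0], -9.6],
  ],
)

```text
t: 6.95
ee_pos: [0.4864, 0.0784, 0.0519]
eef_rot: [3.023, -0.852, 0.0]
wrist_force: [-2.5, -1.4, -0.1]
opening: 0.487
finger_force: 1.2
```

Run:
```python
from h import *
im=manip.grab_frame("top");o=manip.get_obs();print(o["t"],o["ee_pos"],o["wrist_force"],o["joint_positions"][6])
cv2.imwrite("pics/t2.png",cv2.resize(im[100:280,140:320],(600,600),interpolation=cv2.INTER_CUBIC))
```

```text
7.0 [0.48724888 0.07971301 0.05218305] [-0.05723045  1.0178425   0.83796889] -2.4560001247630114
```

View pics/t2.png

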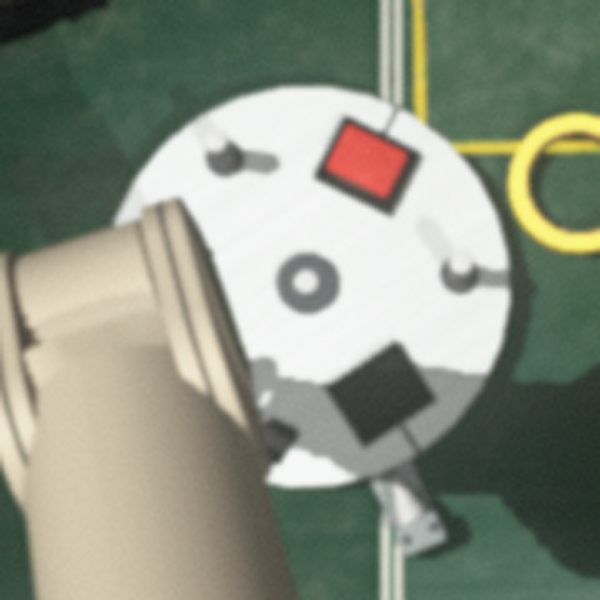

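The empty nest is at crop (382,393), with the axis at (307,285) and the pointer at (388,480) to (420,540). It still needs about 11° more clockwise, about 20 mm along the arc.

Request:
apply_moves(
  moves=[
    [[0.05, 0.05, 0], 0],
    [[0.1, 0.1, 0], 0],
    [[0.15, 0.17, 0], 0],
    [[0.2, 0.24, 0], 0],
    [[0.25, 0.31, 0], 0],
    [[0.25, 0.31, 0], 0],
    [[0.25, 0.31, 0], 0],
  ],
)

```text
t: 7.7
ee_pos: [0.4994, 0.0939, 0.0515]
eef_rot: [-3.025, 0.847, -0.001]
wrist_force: [-0.6, 0.4, 0.1]
opening: 0.49
finger_force: 0.0
```

Run:
```python
from h import *
im=manip.grab_frame("top");o=manip.get_obs();print(o["t"],o["ee_pos"],o["wrist_force"],o["joint_positions"][6])
cv2.imwrite("pics/t3.png",cv2.resize(im[100:280,140:320],(600,600),interpolation=cv2.INTER_CUBIC))
```

```text
7.75 [0.49928689 0.09377842 0.05147291] [ 0.6788612   0.29395943 -0.07231969] -2.479407167810505
```

View pics/t3.png

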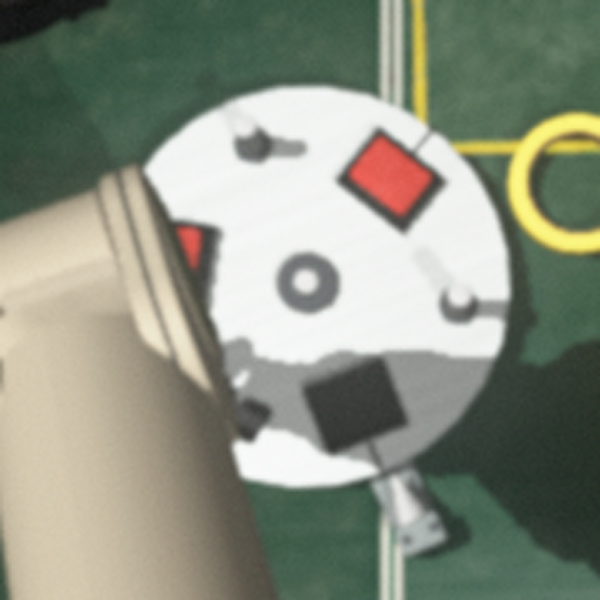

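The nest is now at (356,405) and its radial mark points at the pointer, within about 2°. I'll back off slightly and lift.

Request:
apply_moves(
  moves=[
    [[-0.05, -0.07, 0], 0],
    [[-0.1, -0.12, 0], 0],
    [[-0.1, -0.12, 0.2], 0],
    [[-0.1, -0.12, 0.5], 0],
    [[-0.1, -0.12, 1.0], 0],
    [[-0.1, -0.12, 1.6], 0],
    [[-0.1, -0.12, 2.3], 0],
    [[-0.1, -0.12, 3.0], 0],
    [[-0.1, 1.0, 3.5], 1],
    [[-0.1, 1.8, 3.5], 2],
    [[-0.1, 2.6, 3.5], 3],
    [[-0.1, 3.4, 3.5], 4],
    [[-0.1, 4.2, 3.5], 5],
    [[-0.1, 4.2, 3.5], 5],
    [[-0.1, 4.2, 3.5], 5],
    [[-0.1, 4.2, 3.5], 5],
  ],
)

```text
t: 9.35
ee_pos: [0.4944, 0.3024, 0.2267]
eef_rot: [3.132, 0.234, 0.001]
wrist_force: [0.1, -0.9, -0.3]
opening: 0.492
finger_force: 0.0
```

Run:
```python
from h import *
im=manip.grab_frame("top");o=manip.get_obs();print(o["t"],o["ee_pos"],o["wrist_force"])
cv2.imwrite("pics/t4.png",cv2.resize(im[100:280,140:320],(600,600),interpolation=cv2.INTER_CUBIC))
```

```text
9.4 [0.49449677 0.30212861 0.22667213] [-0.62116306 -0.3203409   0.89875813]
```

View pics/t4.png

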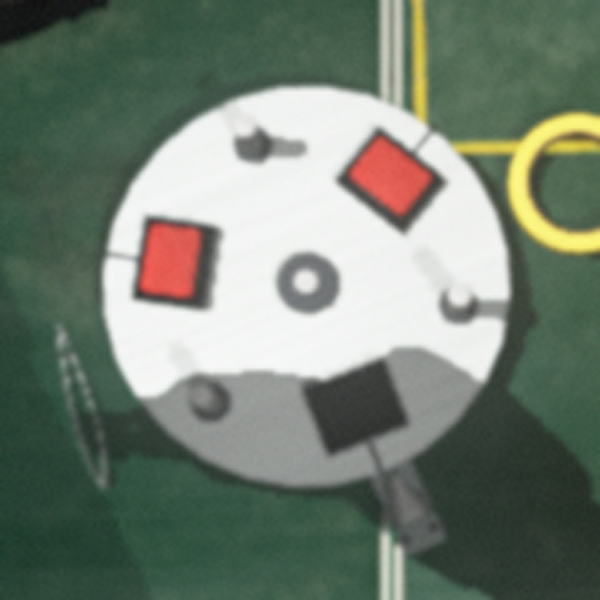

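The empty nest at (356,405) lines up with the pointer, both boxes are lying in their nests, and the arm is clear.

```bash
python3 -c "
from bench import manip
print(manip.close_job())"
```

```text
the job is handed in; nothing more can be done
None
```

I turned the carousel about 175° clockwise, so the empty nest stands at the pointer (within about 2° by the top camera). Both boxes lie in their nests, the arm is clear, and I handed the job in at about 9.4 s; no verdict was returned.

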